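# Make up two plumbing kits at the utility sink

## Task

Make up two plumbing kits from the loose parts on the counter: the chrome drain stopper, the white slip nut and the blue tap handle go in the pie tin, and the brass slip nut and the red tap handle go in the blue bowl. Set each part down rather than dropping it, so that it rests flat on the container's bottom, the same way up as it is now and not on top of another part. Leave the black plug, the hand broom and the clipped container alone, and leave the tin and the bowl where they stand.

Things in the scene. Friction and masses are not known exactly. Their poses are not given: they have to be found in the camera images.
- stopper: chrome drain stopper, standing on its disc: disc 48 mm diameter, its shoulder sloping up to a thin neck that starts 18 mm up, and a round grip knob 18 mm diameter from 26 to 40 mm above the underside; about 120 g. Origin: centre of its underside; z up; round.
- white_nut: white slip nut: hexagonal ring nut, white plastic, lying flat: 46 mm across flats, about 53 mm across corners, hole about 32 mm across flats, 18 mm high, about 30 g. Origin: centre of its underside; z up; x is square to one of the six flats (the others follow every 60 degrees).
- blue_handle: blue tap handle: round fluted tap handle, blue plastic with a small chrome dot on top: grip rim 47 mm diameter from 14 to 30 mm above its underside, on a narrower chrome skirt 34 mm diameter below it; about 70 g. Origin: centre of its underside; z up; round, so yaw does not matter.
- brass_nut: brass slip nut: hexagonal ring nut, yellow brass, lying flat: 46 mm across flats, about 53 mm across corners, hole about 32 mm across flats, 18 mm high, about 90 g. Origin: centre of its underside; z up; x is square to one of the six flats (the others follow every 60 degrees).
- red_handle: red tap handle: round fluted tap handle, red plastic with a small chrome dot on top: grip rim 47 mm diameter from 14 to 30 mm above its underside, on a narrower chrome skirt 34 mm diameter below it; about 70 g. Origin: centre of its underside; z up; round, so yaw does not matter.
- black_plug: black plastic sink plug, to be left alone: tapered disc up to 48 mm diameter, 18 mm high, with an upright tab on top to 36 mm. Origin: centre of its underside; z up.
- tin: open round aluminium pie tin, standing loose on the counter: rim 224 mm diameter, 32 mm high (thin rolled bead on the rim to 34 mm), flat inner floor 180 mm diameter lying 4 mm above its underside, walls flaring outwards. Origin: centre of its underside; z up; round.
- bowl: open round blue ceramic bowl, standing loose on the counter: rim 200 mm diameter, 48 mm high (rolled rim to 50 mm), flat inner floor 144 mm diameter lying 5 mm above its underside, walls flaring outwards. Origin: centre of its underside; z up; round.
- broom: yellow plastic hand broom lying on the counter beyond the work, to be left alone: about 300 mm long, up to 75 mm wide, 30 mm high. Origin on the counter under the middle of its length, x along it towards the bristle head (the head spans x 20 to 150 mm and y -15 to 60 mm), handle to -x.
- clipbox: flip-top plastic container clipped shut, clear with a green lid, beyond the work, to be left alone: 84 x 124 mm, 62 mm high. Origin: centre of its underside.
Not all that is in view belongs to the job. Several things have the shape of the brass_nut; the one meant has the colours described above.

How it is judged:
At the end, for the whole second after the job is handed in: Stopper, white nut, blue handle in the tin (within 75 mm of its centre), brass nut, red handle in the bowl (58 mm), each on its floor (underside under 12 mm above the container's), upright within 0.2 rad, still; plug, broom, clipped container, tin and bowl within 30 mm of where they began (horizontal distance between each of stopper, white_nut, blue_handle and tin below 0.075 m and z of each of stopper, white_nut, blue_handle in the frame of tin below 0.012 m and angle between each of stopper, white_nut, blue_handle, brass_nut, red_handle's own z axis and vertical below 0.2 rad and linear speed of each of stopper, white_nut, blue_handle, brass_nut, red_handle below 0.02 m/s and horizontal distance between each of brass_nut, red_handle and bowl below 0.058 m and z of each of brass_nut, red_handle in the frame of bowl below 0.012 m and distance of each of black_plug, broom, clipbox, tin, bowl from where it was at the start of the episode below 0.03 m); the robot touches nothing.
It fails at once if a part is dropped (falls freely from more than about 4 cm) ((linear speed of stopper above 0.9 m/s and contact force between the fingers and stopper below 0.01 N) or (linear speed of white_nut above 0.9 m/s and contact force between the fingers and white_nut below 0.01 N) or (linear speed of blue_handle above 0.9 m/s and contact force between the fingers and blue_handle below 0.01 N) or (linear speed of brass_nut above 0.9 m/s and contact force between the fingers and brass_nut below 0.01 N) or (linear speed of red_handle above 0.9 m/s and contact force between the fingers and red_handle below 0.01 N)).
It fails at once if the black plug, broom or clipped container is shifted by more than 3 cm (distance of any of black_plug, broom, clipbox from where it was at the start of the episode above 0.03 m).
It fails at once if the tin or the bowl is shifted by more than 3 cm (distance of any of tin, bowl from where it was at the start of the episode above 0.03 m).
It also fails if it takes over 120 s, if anything falls off the work surface, if the arm or the gripper's body presses on something with over 40 N, if the wrist force passes 120 N, or if a joint passes its speed limit or range.

## Robot

A 6-joint arm with a two-finger parallel gripper is mounted at the origin on the work surface. World frame = base frame: x ahead of the robot, y to its left, z up, the work surface at z = 0. Lengths are in m, angles in rad, forces in N, time in s.
With the tool pointing down it reaches from about 0.4 to 0.825 m from the base axis. Payload 7 kg.
Tool frame: the origin (TCP) lies at the centre of the arm's flange, where the gripper is bolted on; the fingertips stand 178 mm ahead of it and the grasp point (between the pads) lies 159 mm ahead of it; z points along the fingers, y is the direction in which the jaws open and shut (so a half turn about z gives the same grasp; the last joint's range is limited). The gripper opens to 88 mm and grips with 3 to 60 N. Pads are 19 mm wide; open, the fingers measure 130 mm over their backs; the gripper's body (78 mm by 193 mm) begins 47 mm behind the grasp point.
Start: joints at [-1.061, 0.359, 0.012, 0, -1.224, -0.288], TCP at [0.148, -0.658, 0.405] pointing down, gripper open.
Joint ranges: [-3.07, 3.07], [-1.43, 2.12], [-1.02, 1.25], [-3.03, 1.67], [-3.05, -0], [-3.03, 3.03]. Speed limits (rad/s): [2.39, 2.39, 3.01, 3.14, 3.14, 3.14].

## Interface

Orientations are given as [roll, pitch, yaw] about the fixed x, y, z axes, in that order (R = Rz(yaw) Ry(pitch) Rx(roll)).
In Python, from station import arm gives the robot as it stands.
- The arm moves only by the shell command python3 -m handwheel 'ROWS' [OPENING] [FORCE]. ROWS is JSON, a list of rows, each a list of 4 numbers: the shift along the world's x, y, z in cm, then the turn about the world's z in rad. In form: [[dx, dy, dz, yaw], ...]. A call has 1 to 20 rows; each row shifts and turns the commanded pose from where the row before left it; what a row does not reach is not made up. A row lasts 1/10 s, in which the tool goes at most 50 mm and 8.59 degrees, less where a joint would pass 70% of its speed; a pose out of reach is approached as far as the arm can. A call is refused whole if a number of a shift passes 5 or a number of a turn 0.15, either way. A call with a gripper value outside its range is refused whole. OPENING is the closure, from 0 (fully open) to 1 (shut), set as the call begins (- or left out, the last holds). The fingers move at their own pace and stop on an object; FORCE is the grip in N (left out, the last holds). Time passes only in rows, so rows that do not move let the fingers close. It gives the time, the measured TCP pose, the force and the opening at its end, in the units of the state.
- arm.get_state(): the state, without advancing time (a new reading comes with each control period).
- arm.grab_frame(name): name is "scene" or "top"; returns a dict with "image" (384x512x3 uint8, red, green, blue), "depth" (384x512 float32, m along the optical axis (not along the pixel's ray), 0 where there is no reading), "vfov" (degrees; the focal length in pixels is half the picture's height over the tangent of half this angle, whatever the lens; pixels are square), "cx", "cy" (the principal point, pixels), "rvec" (rotation vector, rad) and "tvec" (3), from world to camera coordinates, as OpenCV has them. Camera axes: x right, y down, z forward; pixel columns grow to the right and rows downward; lengths in m; the calibration is good to about 2 mm. A picture is of the moment at which its call begins.
- arm.job_done(): hands the job in, once; it reports no verdict.
The state is a dict: "t": time; "q": joint angles; "qd": joint speeds; "joint_efforts": joint torques, N m; "eef_pos": TCP position; "ee_rot": TCP orientation; "force": force on the tool from outside, world axes, zero at the start; "moment": the same for the moment, N m; "width": finger opening in m.
Only numpy, scipy, OpenCV 4.12 (cv2) and the standard library are available. Lean on these libraries where they do the work, as an engineer would, in place of code of your own. Each camera call takes 0.05 s, during which the arm holds its last target.

## Working session

There is one attempt and no reset: what is moved stays moved. The work goes in short steps, Python scripts to look and compute and a shell command to move; the robot and the scene stay as the last step left them, time stands still between calls to the robot, and variables do not carry over. Pictures are saved under pics/ and viewed, and the job is handed in when it is done.

```bash
mkdir -p pics; cat > h.py <<'E'
import numpy as np,cv2
from station import arm
def grab(n,f=None):
    d=arm.grab_frame(n)
    if f: cv2.imwrite('pics/'+f,d['image'][:,:,::-1])
    return d
def world(d):
    h,w=d['depth'].shape; f=h/2/np.tan(np.radians(d['vfov'])/2)
    R=cv2.Rodrigues(np.array(d['rvec'],float))[0]; t=np.array(d['tvec'],float).ravel()
    u,v=np.meshgrid(np.arange(w),np.arange(h)); z=d['depth']
    P=np.stack([(u-d['cx'])/f*z,(v-d['cy'])/f*z,z],-1)
    return (P-t)@R
E
python3 - <<'E'
from h import *
for n in('scene','top'):
    d=grab(n,n+'0.png'); W=world(d); np.savez(n+'0.npz',W=W,im=d['image'],z=d['depth'])
    print(n,d['vfov'],d['cx'],d['cy'],d['rvec'],d['tvec'])
print(arm.get_state())
E
```

```text
scene 47.959870289896116 249.59439693259253 194.8696653524109 [ 2.24983284  1.36886509 -0.38246368] [-0.25635616 -0.40219301  1.2200513 ]
top 54.398626968258874 252.50636994541674 196.07098906498663 [ 2.20254542 -2.18802878  0.09960395] [-0.01249447  0.56091024  0.93723164]
{'t': 0.1, 'q': array([-1.06090000e+00,  3.59330467e-01,  1.11733194e-02, -3.08237779e-04,
       -1.22410995e+00, -2.88105570e-01]), 'qd': array([ 0.00191853, -0.00131149,  0.00154577,  0.00210778, -0.00092298,
       -0.00120591]), 'joint_efforts': array([-1.52602523e-03, -5.84161627e+01,  2.93753922e+01,  7.01563016e+00,
        1.02089092e-02, -5.86964052e-05]), 'eef_pos': array([ 0.14845153, -0.65830467,  0.40381634]), 'ee_rot': array([ 3.14010016e+00, -1.40100732e-04, -2.91990674e+00]), 'force': array([ 0.10947239, -1.10649311,  1.21481082]), 'moment': array([-0.04302105,  0.00272965,  0.02012778]), 'width': 0.08747712079188182}
```

```bash
ls; python3 -m handwheel --help | head -20
```

```text
h.py
pics
scene0.npz
top0.npzinvalid input: not JSON, or not a number
```

View pics/top0.png

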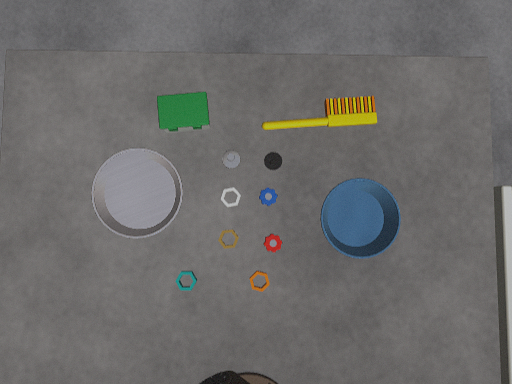

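View pics/scene0.png

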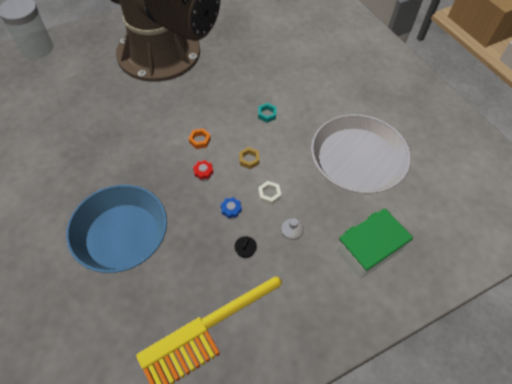

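The top picture shows: stopper (232,159), plug (273,161), white nut (231,197), blue handle (268,197), brass nut (229,238), red handle (273,243), orange and teal decoy nuts (260,281) and (187,281), tin (137,193), bowl (360,218). Next I measure them.

```bash
cat >> h.py <<'E'
def blobs(d,zmin=0.006,amin=25):
    W=world(d); ok=(d['depth']>0)&(W[...,2]>zmin)&(W[...,0]>0.2)
    n,l,s,c=cv2.connectedComponentsWithStats(ok.astype(np.uint8),connectivity=4)
    out=[]
    for i in range(1,n):
        if s[i,4]<amin: continue
        m=l==i; P=W[m]; top=P[P[:,2]>P[:,2].max()-.006]
        (cx,cy),r=cv2.minEnclosingCircle(P[:,:2].astype(np.float32))
        out.append((c[i].round(),s[i,4],np.r_[cx,cy,r],top.mean(0),P[:,2].max(),d['image'][m].mean(0).round()))
    return out
E
python3 - <<'E'
from h import *
np.set_printoptions(precision=4,suppress=True)
for n in('top','scene'):
    d=grab(n); W=world(d)
    m=(d['depth']>0)&(abs(W[...,2])<.01)
    print(n,'floor z',np.median(W[m][:,2]), W[m][:,2].std())
    for b in blobs(d): print(*b)
# nut orientation, top
d=grab('top');W=world(d)
n_,l=cv2.connectedComponents(((W[...,2]>.01)&(d['depth']>0)).astype(np.uint8),connectivity=4)
for nm,(u,v) in dict(white=(231,197),brass=(229,238)).items():
    x=l[v-14:v+14,u-14:u+14]; i=np.bincount(x[x>0]).argmax(); P=W[l==i][:,:2].copy(); P=P-(P.max(0)+P.min(0))/2
    best=[]
    for a in range(0,60,3):
        w=[np.ptp(P@[np.cos(np.radians(a+k)),np.sin(np.radians(a+k))]) for k in(0,60,120)]
        best.append((round(float(np.mean(w))*1e3,1),a))
    print(nm,sorted(best)[:6])
im=cv2.resize(d['image'][140:300,170:300],None,fx=5,fy=5,interpolation=cv2.INTER_CUBIC)[:,:,::-1]
cv2.imwrite('pics/crop.png',cv2.resize(im,(487,600)))
E
```

```text
top floor z 0.00015709886293218306 0.0020116331259450106
[183. 112.] 1869 [0.7714 0.1671 0.072 ] [0.7699 0.1671 0.0629] 0.06742511714497812 [ 50. 122.  69.]
[335. 115.] 1960 [ 0.778  -0.1795  0.152 ] [ 0.7621 -0.251   0.0296] 0.03411275525514273 [164. 143.  25.]
[132. 192.] 2413 [0.567  0.283  0.1145] [0.5649 0.2856 0.034 ] 0.037993984019270684 [127. 125. 128.]
[231. 159.] 263 [0.6581 0.0483 0.024 ] [0.6581 0.0483 0.0402] 0.04323612048604184 [129. 129. 133.]
[273. 161.] 254 [ 0.6523 -0.0608  0.0238] [ 0.6523 -0.0604  0.0357] 0.038228999650847854 [46. 45. 44.]
[365. 218.] 2584 [ 0.5063 -0.2772  0.1006] [ 0.5047 -0.2784  0.0501] 0.054320970444733316 [ 54.  78. 100.]
[230. 197.] 155 [0.5571 0.0475 0.0261] [0.5571 0.0479 0.018 ] 0.021817013601126107 [177. 178. 178.]
[268. 197.] 234 [ 0.5597 -0.0476  0.023 ] [ 0.5592 -0.0487  0.032 ] 0.03696759907352327 [ 62.  94. 151.]
[228. 239.] 154 [0.4514 0.0528 0.0256] [0.4519 0.0533 0.0186] 0.022304502041613723 [140. 116.  67.]
[272. 243.] 241 [ 0.4422 -0.0595  0.023 ] [ 0.4416 -0.0598  0.0311] 0.0351460006436376 [168.  61.  59.]
[259. 281.] 177 [ 
[... 1913 characters left out ...]
.05620323534353494 [ 65.  96. 121.]
[231. 207.] 355 [ 0.5608 -0.0491  0.0237] [ 0.5607 -0.0489  0.0325] 0.03667910748436151 [ 63.  95. 147.]
[373. 242.] 3021 [0.7607 0.1677 0.0814] [0.7728 0.1646 0.064 ] 0.06818350058234547 [ 59. 129.  76.]
[292. 228.] 378 [0.6588 0.0469 0.0244] [0.6592 0.0469 0.0418] 0.045081485179545966 [140. 139. 140.]
[245. 246.] 401 [ 0.6533 -0.0618  0.024 ] [ 0.6534 -0.0615  0.0377] 0.041167561165273266 [37. 36. 36.]
[194. 340.] 3978 [ 0.7687 -0.1807  0.1509] [ 0.764  -0.2544  0.0308] 0.03510798550407747 [183. 154.  51.]
white [(45.7, 12), (46.4, 9), (46.7, 15), (47.3, 6), (47.6, 18), (48.1, 3)]
brass [(45.7, 6), (45.7, 9), (46.1, 3), (46.2, 12), (46.6, 0), (47.0, 15)]
```

View pics/crop.png

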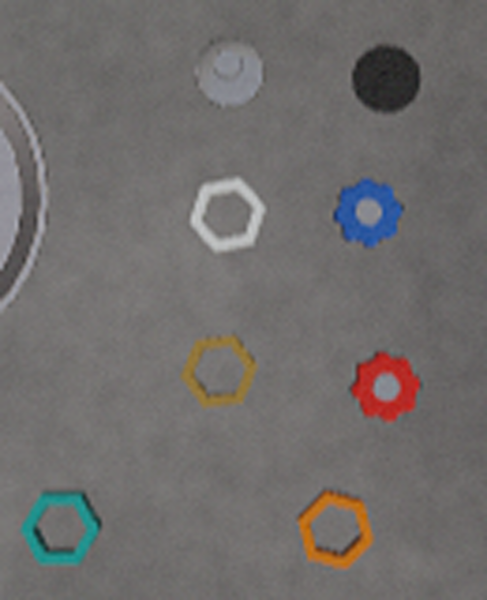

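```bash
python3 -m handwheel '[[1.475,2.99,0,-0.0111],[1.475,2.99,0,-0.0111],[1.475,2.99,0,-0.0111],[1.475,2.99,0,-0.0111],[1.475,2.99,0,-0.0111],[1.475,2.99,0,-0.0111],[1.475,2.99,0,-0.0111],[1.475,2.99,0,-0.0111],[1.475,2.99,0,-0.0111],[1.475,2.99,0,-0.0111],[1.475,2.99,0,-0.0111],[1.475,2.99,0,-0.0111],[1.475,2.99,0,-0.0111],[1.475,2.99,0,-0.0111],[1.475,2.99,0,-0.0111],[1.475,2.99,0,-0.0111],[1.475,2.99,0,-0.0111],[1.475,2.99,0,-0.0111],[1.475,2.99,0,-0.0111],[1.475,2.99,0,-0.0111]]' 0.27 20; python3 -m handwheel '[[0,0,0,0],[0,0,0,0]]'
```

```text
t: 2.25
eef_pos: [0.4437, -0.0591, 0.4049]
ee_rot: [3.141, 0.001, 3.141]
force: [0.2, -0.4, 0.1]
width: 0.0642
t: 2.45
eef_pos: [0.4435, -0.0599, 0.4045]
ee_rot: [-3.141, -0.0, -3.14]
force: [-1.0, -1.0, 0.4]
width: 0.0642
```

```bash
python3 -m handwheel '[[0,0,-2.5,0],[0,0,-2.5,0],[0,0,-2.5,0],[0,0,-2.5,0],[0,0,-2.5,0],[0,0,-2.5,0],[0,0,-2.5,0],[0,0,-2,0],[0,0,-1.5,0],[0,0,-1,0],[0,0,-0.3,0],[0,0,0,0],[0,0,0,0]]'; python3 - <<'E'
from h import *
d=grab('top','a1.png');d=grab('scene','a2.png')
cv2.imwrite('pics/a2c.png',cv2.resize(d['image'][100:240,120:320],None,fx=4,fy=4)[:,:,::-1])
E
```

```text
t: 3.75
eef_pos: [0.4438, -0.0605, 0.1823]
ee_rot: [3.141, 0.001, 3.141]
force: [-0.1, 0.8, -0.6]
width: 0.064
```

View pics/a2c.png

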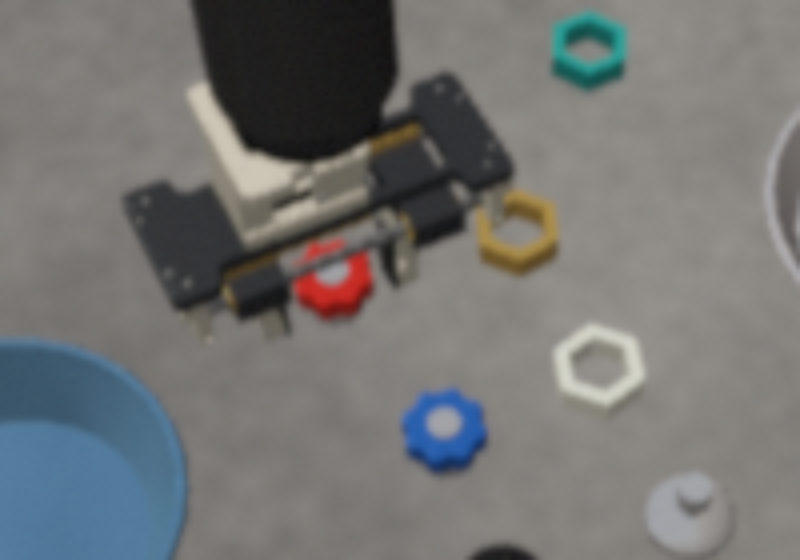

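The open fingers straddle the red handle (crop 335,275), with nothing else touched. Next: close on it and lift.

```bash
python3 -m handwheel '[[0,0,0,0],[0,0,0,0],[0,0,0,0],[0,0,0,0],[0,0,0,0],[0,0,0,0],[0,0,0,0]]' 1 20; python3 -m handwheel '[[0,0,1,0],[0,0,2,0],[0,0,3,0],[0,0,3,0],[0,0,3,0],[0,0,0,0]]'
```

```text
t: 4.55
eef_pos: [0.4436, -0.0604, 0.1819]
ee_rot: [3.142, 0.0, 3.141]
force: [-1.5, 0.3, 5.4]
width: 0.0467
t: 5.15
eef_pos: [0.4446, -0.0603, 0.3059]
ee_rot: [3.14, 0.007, -3.141]
force: [0.4, 0.9, -0.7]
width: 0.0463
```

```bash
python3 -m handwheel '[[0.39,-2.4,0,0],[0.39,-2.4,0,0],[0.39,-2.4,0,0],[0.39,-2.4,0,0],[0.39,-2.4,0,0],[0.39,-2.4,0,0],[0.39,-2.4,0,0],[0.39,-2.4,0,0],[0.39,-2.4,0,0],[0,0,0,0],[0,0,0,0],[0,0,0,0]]';  python3 - <<'E'
from h import *
print(arm.get_state()['eef_pos'])
d=grab('scene','a3.png')
cv2.imwrite('pics/a3c.png',cv2.resize(d['image'][100:290,0:250],None,fx=3,fy=3)[:,:,::-1])
E
```

```text
t: 6.35
eef_pos: [0.4782, -0.276, 0.3014]
ee_rot: [3.141, -0.001, 3.141]
force: [-0.3, -0.2, -0.9]
width: 0.0467
[ 0.4781591  -0.27600757  0.30137207]
```

View pics/a3c.png

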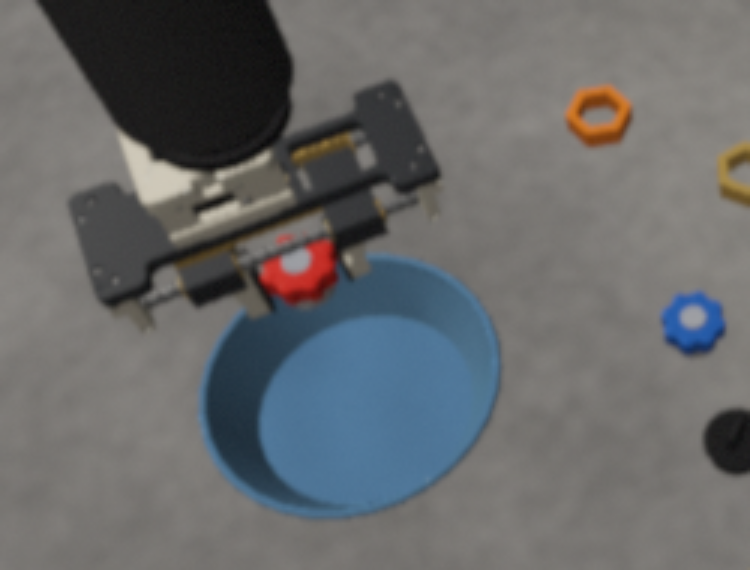

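The red handle is held upright above the near side of the bowl. Lowering.

```bash
python3 -m handwheel '[[0,0,-2,0],[0,0,-2,0],[0,0,-2,0],[0,0,-2,0],[0,0,-1.5,0],[0,0,-1,0],[0,0,-0.5,0],[0,0,-0.2,0],[0,0,0,0],[0,0,0,0]]'; python3 -m handwheel '[[0,0,-0.1,0],[0,0,0,0],[0,0,0,0]]'
```

```text
t: 7.4
eef_pos: [0.4789, -0.2765, 0.1903]
ee_rot: [-3.141, 0.001, 3.142]
force: [0.4, -0.3, -0.7]
width: 0.0466
t: 7.7
eef_pos: [0.4786, -0.2765, 0.1889]
ee_rot: [-3.142, 0.0, 3.141]
force: [-0.8, 0.1, -0.7]
width: 0.0466
```

```bash
python3 -m handwheel '[[0,0,-0.1,0],[0,0,0,0],[0,0,0,0]]';python3 -m handwheel '[[0,0,-0.1,0],[0,0,0,0],[0,0,0,0]]'
```

```text
t: 8.0
eef_pos: [0.4785, -0.2765, 0.1876]
ee_rot: [3.142, -0.0, 3.141]
force: [-0.5, 0.4, -0.5]
width: 0.0466
t: 8.3
eef_pos: [0.4787, -0.2765, 0.1869]
ee_rot: [-3.141, 0.0, 3.142]
force: [-0.9, 0.6, 3.5]
width: 0.0465
```

```bash
python3 -m handwheel '[[0,0,0,0],[0,0,0,0],[0,0,0,0],[0,0,0,0]]' 0.3; python3 -m handwheel '[[0,0,0.5,0],[0,0,1,0],[0,0,2,0],[0,0,3,0],[0,0,3,0],[0,0,2,0],[0,0,0,0],[0,0,0,0]]'
```

```text
t: 8.7
eef_pos: [0.4786, -0.2765, 0.1865]
ee_rot: [3.142, -0.0, 3.141]
force: [-0.7, 0.1, 0.3]
width: 0.0609
t: 9.5
eef_pos: [0.4785, -0.2764, 0.3028]
ee_rot: [-3.141, 0.002, 3.141]
force: [-0.4, -0.5, -0.9]
width: 0.0613
```

```bash
python3 -m handwheel '[[-0.245,2.99,0,-0.0364],[-0.245,2.99,0,-0.0364],[-0.245,2.99,0,-0.0364],[-0.245,2.99,0,-0.0364],[-0.245,2.99,0,-0.0364],[-0.245,2.99,0,-0.0364],[-0.245,2.99,0,-0.0364],[-0.245,2.99,0,-0.0364],[-0.245,2.99,0,-0.0364],[-0.245,2.99,0,-0.0364],[-0.245,2.99,0,-0.0364],[0,0,0,0],[0,0,0,0],[0,0,0,0]]';  python3 - <<'E'
from h import *
print(arm.get_state()['eef_pos'])
d=grab('scene','b1.png')
E
```

```text
t: 10.9
eef_pos: [0.4514, 0.052, 0.3012]
ee_rot: [-3.141, -0.001, 2.741]
force: [-0.4, 0.8, -0.2]
width: 0.0617
[0.451366   0.05196232 0.30120188]
```

View pics/b1.png

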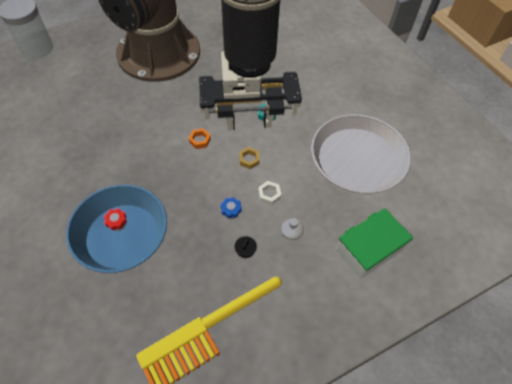

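The red handle sits in the bowl at (116,218). The gripper's line is square to the brass nut's left and right flats at (249,157). Descending.

```bash
python3 -m handwheel '[[0,0,-2.5,0],[0,0,-2.5,0],[0,0,-2.5,0],[0,0,-2,0],[0,0,-1.5,0],[0,0,-0.7,0],[0,0,-0.3,0],[0,0,0,0],[0,0,0,0]]';  python3 -m handwheel '[[0,0,0,0],[0,0,0,0],[0,0,0,0],[0,0,0,0],[0,0,0,0],[0,0,0,0],[0,0,0,0]]' 1 20; python3 -m handwheel '[[0,0,1,0],[0,0,2,0],[0,0,3,0],[0,0,3,0],[0,0,3,0],[0,0,0,0],[0,0,0,0]]'
```

```text
t: 11.85
eef_pos: [0.4519, 0.0524, 0.1823]
ee_rot: [3.141, 0.001, 2.741]
force: [0.4, -1.1, 0.2]
width: 0.0615
t: 12.55
eef_pos: [0.4518, 0.0526, 0.1821]
ee_rot: [3.141, 0.0, 2.741]
force: [-1.9, 1.3, 7.2]
width: 0.0457
t: 13.25
eef_pos: [0.4514, 0.0524, 0.3025]
ee_rot: [3.14, 0.001, 2.741]
force: [-0.1, 0.0, -1.5]
width: 0.0456
```

```bash
python3 -m handwheel '[[0.76,-2.99,0,0.0364],[0.76,-2.99,0,0.0364],[0.76,-2.99,0,0.0364],[0.76,-2.99,0,0.0364],[0.76,-2.99,0,0.0364],[0.76,-2.99,0,0.0364],[0.76,-2.99,0,0.0364],[0.76,-2.99,0,0.0364],[0.76,-2.99,0,0.0364],[0.76,-2.99,0,0.0364],[0.76,-2.99,0,0.0364],[0,0,0,0],[0,0,0,0],[0,0,0,0]]';  python3 - <<'E'
from h import *
print(arm.get_state()['eef_pos'])
d=grab('scene','b2.png')
cv2.imwrite('pics/b2c.png',cv2.resize(d['image'][100:290,0:250],None,fx=3,fy=3)[:,:,::-1])
E
```

```text
t: 14.65
eef_pos: [0.5347, -0.276, 0.3006]
ee_rot: [3.141, -0.002, 3.141]
force: [0.5, 0.3, -0.1]
width: 0.046
[ 0.5347186  -0.27599657  0.30061799]
```

View pics/b2c.png

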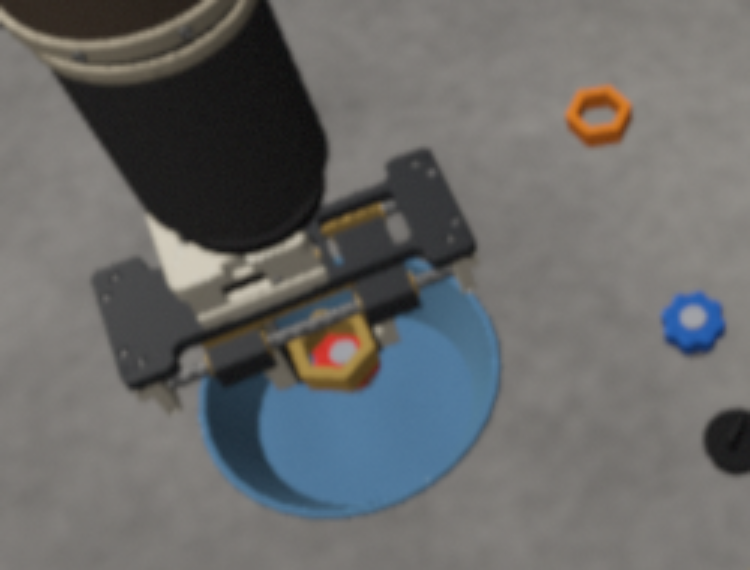

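The brass nut is held level, and the red handle shows through its hole only because of parallax. Lowering onto the far side of the bowl.

```bash
python3 -m handwheel '[[0,0,-2,0],[0,0,-2,0],[0,0,-2,0],[0,0,-2,0],[0,0,-1.5,0],[0,0,-1,0],[0,0,-0.5,0],[0,0,-0.2,0],[0,0,-0.1,0],[0,0,0,0],[0,0,0,0]]'; python3 -m handwheel '[[0,0,-0.1,0],[0,0,0,0],[0,0,0,0]]';python3 -m handwheel '[[0,0,-0.1,0],[0,0,0,0],[0,0,0,0]]'
```

```text
t: 15.8
eef_pos: [0.5354, -0.2765, 0.1893]
ee_rot: [-3.141, 0.001, 3.141]
force: [0.5, -0.1, -0.2]
width: 0.046
t: 16.1
eef_pos: [0.5352, -0.2765, 0.1877]
ee_rot: [-3.142, 0.0, 3.141]
force: [-0.4, -0.5, -0.7]
width: 0.0457
t: 16.4
eef_pos: [0.5353, -0.2765, 0.1871]
ee_rot: [-3.141, 0.0, 3.142]
force: [-1.4, 0.1, 7.3]
width: 0.0461
```

```bash
python3 -m handwheel '[[0,0,0,0],[0,0,0,0],[0,0,0,0],[0,0,0,0]]' 0.3; python3 -m handwheel '[[0,0,0.5,0],[0,0,1,0],[0,0,2,0],[0,0,3,0],[0,0,3,0],[0,0,2,0],[0,0,0,0]]'; python3 -m handwheel '[[0.2045,2.94,0,-0.0285],[0.2045,2.94,0,-0.0285],[0.2045,2.94,0,-0.0285],[0.2045,2.94,0,-0.0285],[0.2045,2.94,0,-0.0285],[0.2045,2.94,0,-0.0285],[0.2045,2.94,0,-0.0285],[0.2045,2.94,0,-0.0285],[0.2045,2.94,0,-0.0285],[0.2045,2.94,0,-0.0285],[0.2045,2.94,0,-0.0285],[0,0,0,0],[0,0,0,0],[0,0,0,0]]';  python3 - <<'E'
from h import *
print(arm.get_state()['eef_pos'])
d=grab('scene','c1.png')
E
```

```text
t: 16.8
eef_pos: [0.5352, -0.2765, 0.1865]
ee_rot: [3.142, -0.0, 3.141]
force: [0.1, -0.7, -0.1]
width: 0.0612
t: 17.5
eef_pos: [0.5362, -0.2768, 0.3063]
ee_rot: [-3.14, 0.007, -3.141]
force: [0.1, -0.0, -0.6]
width: 0.061
t: 18.9
eef_pos: [0.5575, 0.0465, 0.3016]
ee_rot: [-3.141, -0.0, 2.828]
force: [-0.8, -0.8, 0.5]
width: 0.0614
[0.557488   0.0464611  0.30164732]
```

View pics/c1.png

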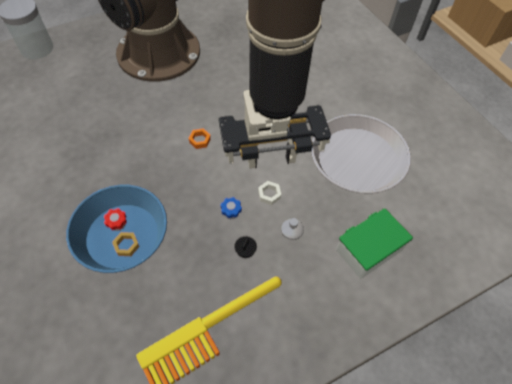

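The red handle (116,218) and brass nut (125,244) lie apart in the bowl. The gripper is above the white nut (270,191).

```bash
python3 -m handwheel '[[0,0,-2.5,0],[0,0,-2.5,0],[0,0,-2.5,0],[0,0,-2,0],[0,0,-1.5,0],[0,0,-0.7,0],[0,0,-0.2,0],[0,0,0,0],[0,0,0,0]]';  python3 -m handwheel '[[0,0,0,0],[0,0,0,0],[0,0,0,0],[0,0,0,0],[0,0,0,0],[0,0,0,0],[0,0,0,0]]' 1 20; python3 -m handwheel '[[0,0,1,0],[0,0,2,0],[0,0,3,0],[0,0,3,0],[0,0,3,0],[0,0,0,0],[0,0,0,0]]'
```

```text
t: 19.85
eef_pos: [0.5581, 0.0469, 0.1835]
ee_rot: [3.141, 0.001, 2.828]
force: [0.0, 0.4, 0.2]
width: 0.0616
t: 20.55
eef_pos: [0.5579, 0.0471, 0.1831]
ee_rot: [3.141, 0.001, 2.828]
force: [-1.0, 0.6, 5.8]
width: 0.046
t: 21.25
eef_pos: [0.5576, 0.0469, 0.3037]
ee_rot: [3.14, 0.001, 2.828]
force: [0.4, 0.3, -0.3]
width: 0.0456
```

```bash
python3 -m handwheel '[[-0.5825,2.95,0,0.0392],[-0.5825,2.95,0,0.0392],[-0.5825,2.95,0,0.0392],[-0.5825,2.95,0,0.0392],[-0.5825,2.95,0,0.0392],[-0.5825,2.95,0,0.0392],[-0.5825,2.95,0,0.0392],[-0.5825,2.95,0,0.0392],[0,0,0,0],[0,0,0,0],[0,0,0,0]]';  python3 - <<'E'
from h import *
print(arm.get_state()['eef_pos'])
d=grab('scene','c2.png')
cv2.imwrite('pics/c2c.png',cv2.resize(d['image'][50:240,220:470],None,fx=3,fy=3)[:,:,::-1])
E
```

```text
t: 22.35
eef_pos: [0.5109, 0.2823, 0.3018]
ee_rot: [-3.14, -0.001, 3.141]
force: [-0.5, -0.8, -0.3]
width: 0.046
[0.51090802 0.28230949 0.3018191 ]
```

View pics/c2c.png

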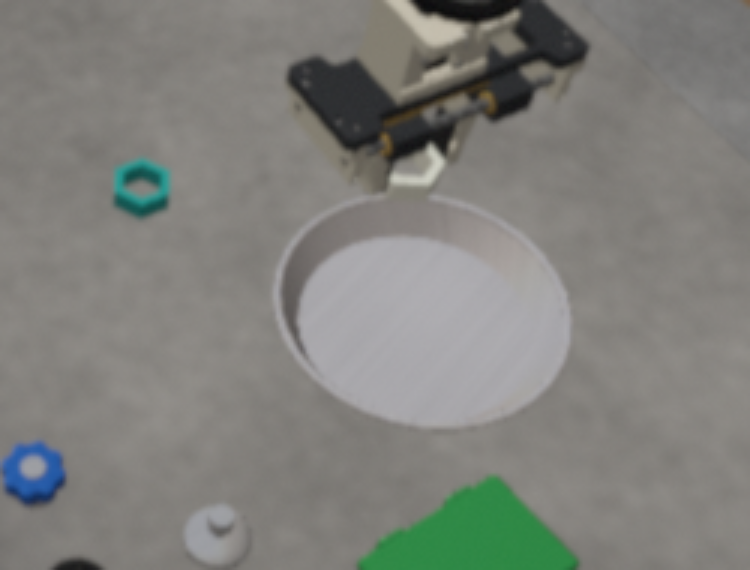

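The white nut is held level above the near side of the tin. Lowering.

```bash
python3 -m handwheel '[[0,0,-2,0],[0,0,-2,0],[0,0,-2,0],[0,0,-2,0],[0,0,-1.5,0],[0,0,-1,0],[0,0,-0.5,0],[0,0,-0.2,0],[0,0,-0.1,0],[0,0,0,0],[0,0,0,0]]'; python3 -m handwheel '[[0,0,-0.1,0],[0,0,0,0],[0,0,0,0]]';python3 -m handwheel '[[0,0,-0.1,0],[0,0,0,0],[0,0,0,0]]'
```

```text
t: 23.5
eef_pos: [0.5113, 0.2831, 0.1903]
ee_rot: [3.141, 0.001, -3.142]
force: [0.2, 0.2, -0.1]
width: 0.0459
t: 23.8
eef_pos: [0.5111, 0.283, 0.1887]
ee_rot: [3.142, 0.0, 3.142]
force: [-1.3, 0.7, -1.1]
width: 0.0456
t: 24.1
eef_pos: [0.5111, 0.2829, 0.1876]
ee_rot: [-3.141, -0.0, 3.141]
force: [0.5, -0.2, -1.0]
width: 0.0459
```

```bash
python3 -m handwheel '[[0,0,-0.1,0],[0,0,0,0],[0,0,0,0]]'
```

```text
t: 24.4
eef_pos: [0.5111, 0.283, 0.1871]
ee_rot: [3.141, 0.0, -3.141]
force: [-1.3, -0.3, 5.0]
width: 0.0458
```

```bash
python3 -m handwheel '[[0,0,0,0],[0,0,0,0],[0,0,0,0],[0,0,0,0]]' 0.3; python3 -m handwheel '[[0,0,0.5,0],[0,0,1,0],[0,0,2,0],[0,0,3,0],[0,0,3,0],[0,0,2,0],[0,0,0,0]]'; python3 -m handwheel '[[0.4075,-2.7625,0,0],[0.4075,-2.7625,0,0],[0.4075,-2.7625,0,0],[0.4075,-2.7625,0,0],[0.4075,-2.7625,0,0],[0.4075,-2.7625,0,0],[0.4075,-2.7625,0,0],[0.4075,-2.7625,0,0],[0.4075,-2.7625,0,0],[0.4075,-2.7625,0,0],[0.4075,-2.7625,0,0],[0.4075,-2.7625,0,0],[0,0,0,0],[0,0,0,0],[0,0,0,0]]';  python3 - <<'E'
from h import *
print(arm.get_state()['eef_pos'])
d=grab('scene','d1.png')
E
```

```text
t: 24.8
eef_pos: [0.5111, 0.2829, 0.1865]
ee_rot: [-3.142, -0.0, 3.141]
force: [0.5, 0.1, -1.0]
width: 0.0611
t: 25.5
eef_pos: [0.5119, 0.2836, 0.3062]
ee_rot: [3.137, 0.005, -3.141]
force: [0.1, -0.6, 0.4]
width: 0.0612
t: 27.0
eef_pos: [0.5599, -0.0482, 0.3017]
ee_rot: [3.141, -0.0, 3.142]
force: [0.0, 0.4, 0.2]
width: 0.0616
[ 0.5598639  -0.04822908  0.30169343]
```

View pics/d1.png

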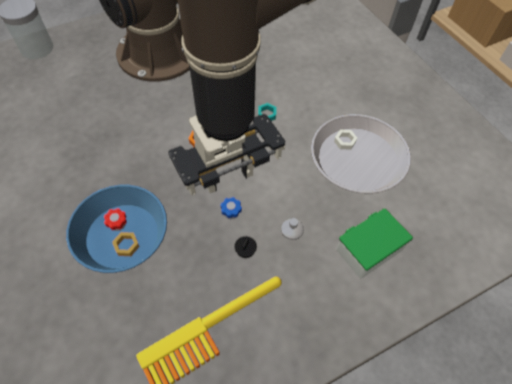

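The white nut is down in the tin at (346,138). Next is the blue handle (231,207).

```bash
python3 -m handwheel '[[0,0,-2.5,0],[0,0,-2.5,0],[0,0,-2.5,0],[0,0,-2,0],[0,0,-1.5,0],[0,0,-0.7,0],[0,0,-0.2,0],[0,0,0,0],[0,0,0,0]]';  python3 -m handwheel '[[0,0,0,0],[0,0,0,0],[0,0,0,0],[0,0,0,0],[0,0,0,0],[0,0,0,0],[0,0,0,0]]' 1 20; python3 -m handwheel '[[0,0,1,0],[0,0,2,0],[0,0,3,0],[0,0,3,0],[0,0,3,0],[0,0,0,0],[0,0,0,0]]'
```

```text
t: 27.95
eef_pos: [0.5604, -0.0483, 0.1835]
ee_rot: [3.141, 0.001, -3.141]
force: [0.1, -0.2, 0.9]
width: 0.0618
t: 28.65
eef_pos: [0.5602, -0.0485, 0.1832]
ee_rot: [3.141, 0.001, -3.142]
force: [-2.7, 0.3, 5.3]
width: 0.0467
t: 29.35
eef_pos: [0.5598, -0.0486, 0.3036]
ee_rot: [3.141, 0.002, 3.141]
force: [-1.0, 0.1, -0.9]
width: 0.0462
```

```bash
python3 -m handwheel '[[0.529,2.7625,0,0],[0.529,2.7625,0,0],[0.529,2.7625,0,0],[0.529,2.7625,0,0],[0.529,2.7625,0,0],[0.529,2.7625,0,0],[0.529,2.7625,0,0],[0.529,2.7625,0,0],[0.529,2.7625,0,0],[0.529,2.7625,0,0],[0.529,2.7625,0,0],[0.529,2.7625,0,0],[0,0,0,0],[0,0,0,0],[0,0,0,0]]';  python3 - <<'E'
from h import *
print(arm.get_state()['eef_pos'])
d=grab('scene','d2.png')
cv2.imwrite('pics/d2c.png',cv2.resize(d['image'][50:240,220:470],None,fx=3,fy=3)[:,:,::-1])
E
```

```text
t: 30.85
eef_pos: [0.6231, 0.2822, 0.3015]
ee_rot: [-3.14, -0.002, 3.141]
force: [-0.4, -0.6, -0.7]
width: 0.0461
[0.62313404 0.28220898 0.30152423]
```

View pics/d2c.png

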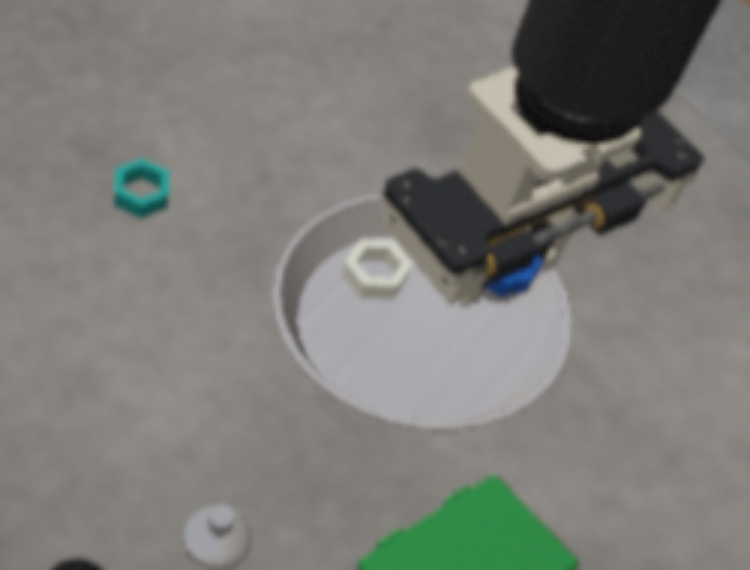

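The blue handle is held and clear of the clipped box. Lowering at the far side of the tin.

```bash
python3 -m handwheel '[[0,0,-2,0],[0,0,-2,0],[0,0,-2,0],[0,0,-2,0],[0,0,-1.5,0],[0,0,-1,0],[0,0,-0.5,0],[0,0,-0.2,0],[0,0,-0.1,0],[0,0,-0.1,0],[0,0,0,0],[0,0,0,0]]'; python3 -m handwheel '[[0,0,-0.1,0],[0,0,0,0],[0,0,0,0]]';python3 -m handwheel '[[0,0,-0.1,0],[0,0,0,0],[0,0,0,0]]'
```

```text
t: 32.1
eef_pos: [0.6236, 0.2831, 0.1891]
ee_rot: [3.141, 0.001, -3.142]
force: [-0.7, -0.3, -0.5]
width: 0.0463
t: 32.4
eef_pos: [0.6235, 0.283, 0.1877]
ee_rot: [-3.142, 0.0, 3.141]
force: [-0.9, -0.3, -0.6]
width: 0.0463
t: 32.7
eef_pos: [0.6236, 0.283, 0.1872]
ee_rot: [3.141, 0.0, -3.142]
force: [-1.8, -0.0, 4.9]
width: 0.0461
```

```bash
python3 -m handwheel '[[0,0,0,0],[0,0,0,0],[0,0,0,0],[0,0,0,0]]' 0.3; python3 -m handwheel '[[0,0,0.5,0],[0,0,1,0],[0,0,2,0],[0,0,3,0],[0,0,3,0],[0,0,2,0],[0,0,0,0]]'; python3 -m handwheel '[[0.4375,-2.941,0,0],[0.4375,-2.941,0,0],[0.4375,-2.941,0,0],[0.4375,-2.941,0,0],[0.4375,-2.941,0,0],[0.4375,-2.941,0,0],[0.4375,-2.941,0,0],[0.4375,-2.941,0,0],[0,0,0,0],[0,0,0,0],[0,0,0,0]]' 0.5;  python3 -m handwheel '[[0,0,-2.5,0],[0,0,-2.5,0],[0,0,-2,0],[0,0,-0.5,0],[0,0,0,0],[0,0,0,0]]'; python3 - <<'E'
from h import *
print(arm.get_state()['eef_pos'])
d=grab('scene','e1.png')
cv2.imwrite('pics/e1c.png',cv2.resize(d['image'][50:250,170:430],None,fx=3,fy=3)[:,:,::-1])
E
```

```text
t: 33.1
eef_pos: [0.6235, 0.2829, 0.1864]
ee_rot: [-3.141, -0.0, 3.141]
force: [-0.8, 0.7, -0.1]
width: 0.0611
t: 33.8
eef_pos: [0.6244, 0.2835, 0.3068]
ee_rot: [3.138, 0.006, -3.141]
force: [-0.0, 0.3, 0.5]
width: 0.061
t: 34.9
eef_pos: [0.6584, 0.0481, 0.3017]
ee_rot: [3.141, 0.0, -3.142]
force: [0.2, 0.9, -0.4]
width: 0.044
t: 35.5
eef_pos: [0.659, 0.0483, 0.2277]
ee_rot: [3.141, 0.001, -3.141]
force: [0.5, 0.5, 0.4]
width: 0.0439
[0.65897474 0.04832174 0.22770953]
```

View pics/e1c.png

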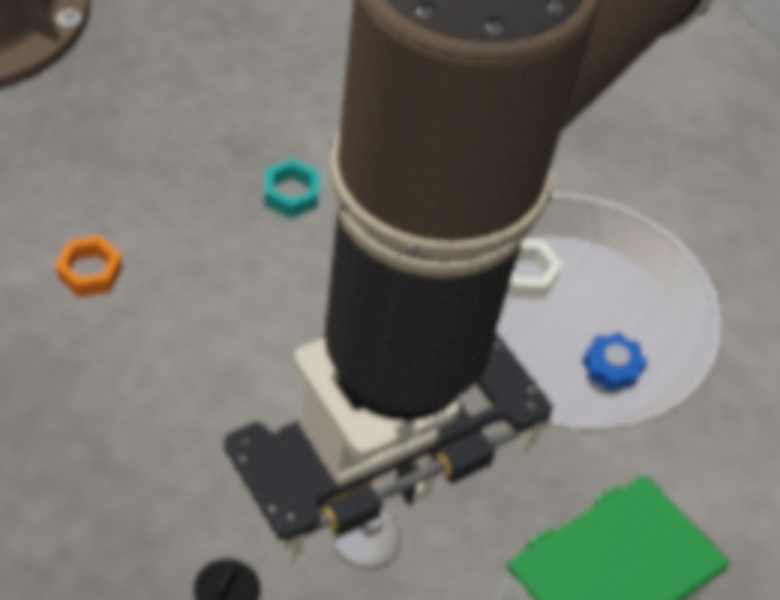

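The fingers are above the stopper, and the blue handle is in the tin (crop 615,362). The gripper body will pass about 5 cm above the plug's tab.

```bash
python3 -m handwheel '[[0,0,-1.5,0],[0,0,-0.8,0],[0,0,-0.5,0],[0,0,0,0],[0,0,0,0]]';  python3 -m handwheel '[[0,0,0,0],[0,0,0,0],[0,0,0,0],[0,0,0,0],[0,0,0,0],[0,0,0,0],[0,0,0,0],[0,0,0,0]]' 1 25; python3 -m handwheel '[[0,0,0.5,0],[0,0,1,0],[0,0,1,0],[0,0,0,0],[0,0,0,0]]'; python3 - <<'E'
from h import *
d=grab('scene','e2.png')
cv2.imwrite('pics/e2c.png',cv2.resize(d['image'][150:270,200:360],None,fx=5,fy=5)[:,:,::-1])
E
```

```text
t: 36.05
eef_pos: [0.6586, 0.0476, 0.1986]
ee_rot: [-3.141, -0.0, 3.142]
force: [0.1, 0.5, -0.1]
width: 0.0435
t: 36.85
eef_pos: [0.6586, 0.0477, 0.1988]
ee_rot: [3.142, 0.0, 3.142]
force: [0.0, 0.3, 1.9]
width: 0.0169
t: 37.35
eef_pos: [0.6586, 0.0477, 0.2244]
ee_rot: [3.141, 0.001, 3.141]
force: [-0.4, 0.5, -1.3]
width: 0.0171
```

View pics/e2c.png

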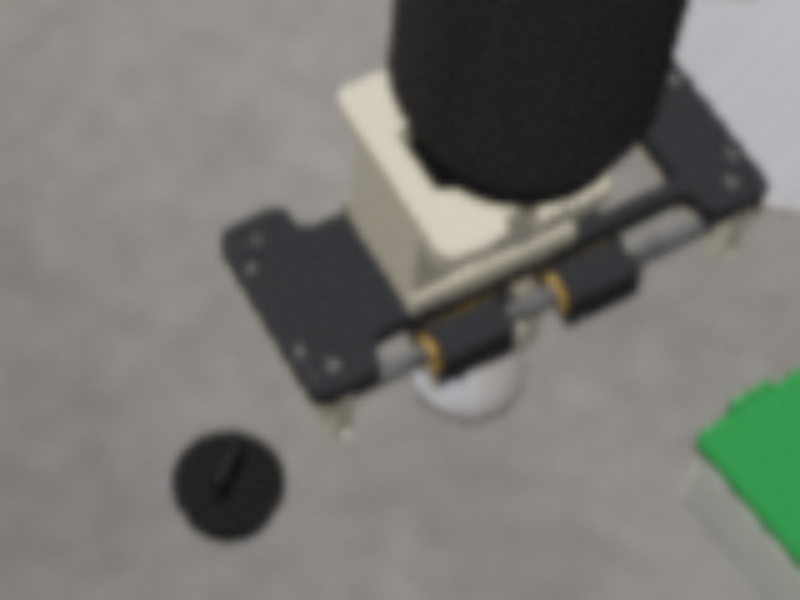

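The stopper is off the counter and hanging level. Raise it and carry it to the tin's middle.

```bash
python3 -m handwheel '[[0,0,2,0],[0,0,2.5,0],[0,0,2,0],[0,0,1,0],[0,0,0,0],[-1.141,2.941,0,0],[-1.141,2.941,0,0],[-1.141,2.941,0,0],[-1.141,2.941,0,0],[-1.141,2.941,0,0],[-1.141,2.941,0,0],[-1.141,2.941,0,0],[-1.141,2.941,0,0],[0,0,0,0],[0,0,0,0],[0,0,0,0]]'; python3 -m handwheel '[[0,0,-2,0],[0,0,-2,0],[0,0,-1.5,0],[0,0,-1,0],[0,0,0,0],[0,0,0,0]]'; python3 - <<'E'
from h import *
d=grab('scene','e3.png')
cv2.imwrite('pics/e3c.png',cv2.resize(d['image'][60:220,280:440],None,fx=3.7,fy=3.7)[:,:,::-1])
E
```

```text
t: 39.0
eef_pos: [0.5671, 0.2824, 0.2976]
ee_rot: [-3.141, -0.001, 3.141]
force: [-0.5, -0.6, -1.2]
width: 0.0169
t: 39.6
eef_pos: [0.5676, 0.2826, 0.2339]
ee_rot: [-3.141, 0.0, 3.141]
force: [-0.7, 0.5, -0.1]
width: 0.0168
```

View pics/e3c.png

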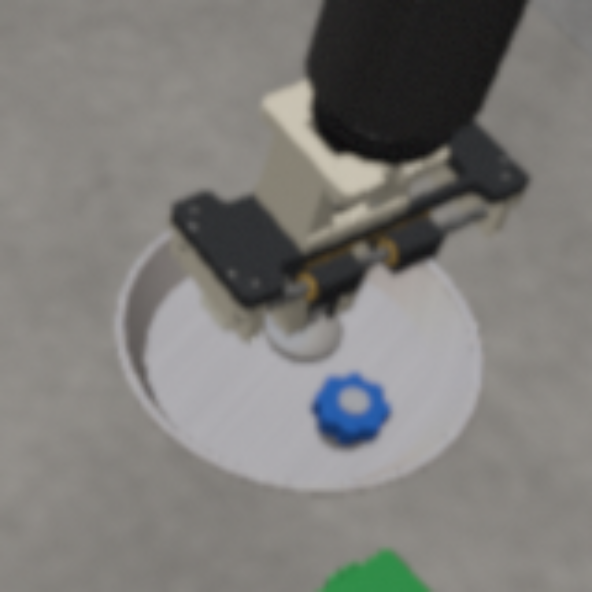

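The stopper is level above the tin's middle, between the nut and the handle.

```bash
python3 -m handwheel '[[0,0,-1,0],[0,0,-1,0],[0,0,-0.5,0],[0,0,-0.2,0],[0,0,0,0],[0,0,0,0]]'; python3 -m handwheel '[[0,0,-0.1,0],[0,0,0,0],[0,0,0,0]]';python3 -m handwheel '[[0,0,-0.1,0],[0,0,0,0],[0,0,0,0]]'
```

```text
t: 40.25
eef_pos: [0.5673, 0.2831, 0.2068]
ee_rot: [3.142, 0.0, -3.142]
force: [-0.5, 0.3, -0.8]
width: 0.0168
t: 40.55
eef_pos: [0.5672, 0.283, 0.2058]
ee_rot: [3.141, 0.0, 3.142]
force: [-0.4, -0.1, -0.9]
width: 0.017
t: 40.85
eef_pos: [0.5672, 0.2829, 0.2046]
ee_rot: [-3.142, -0.0, 3.141]
force: [0.1, -0.7, -0.9]
width: 0.0167
```

```bash
python3 -m handwheel '[[0,0,-0.1,0],[0,0,0,0],[0,0,0,0]]'; python3 -m handwheel '[[0,0,-0.1,0],[0,0,0,0],[0,0,0,0]]'
```

```text
t: 41.15
eef_pos: [0.5672, 0.2829, 0.2036]
ee_rot: [-3.141, -0.0, 3.141]
force: [0.2, -0.3, -2.0]
width: 0.0167
t: 41.45
eef_pos: [0.5673, 0.283, 0.2028]
ee_rot: [3.141, 0.0, -3.142]
force: [-0.1, 0.2, 0.4]
width: 0.0169
```

```bash
python3 -m handwheel '[[0,0,0,0],[0,0,0,0],[0,0,0,0],[0,0,0,0],[0,0,0,0]]' 0.5; python3 -m handwheel '[[0,0,0.5,0],[0,0,1,0],[0,0,2,0],[0,0,3,0],[0,0,3,0],[0,0,2,0],[0,0,0,0]]'; python3 -m handwheel '[[-1,-3,0,0],[-1,-3,0,0],[-1,-3,0,0],[-1,-3,0,0],[0,-3,0,0],[0,-3,0,0],[0,-3,0,0],[0,-3,0,0],[0,-3,0,0],[0,-3,0,0],[0,0,0,0],[0,0,0,0],[0,0,0,0],[0,0,0,0]]'; python3 - <<'E'
from h import *
np.set_printoptions(precision=4,suppress=True)
d=grab('top','f1.png')
for b in blobs(d,.01): print(*b)
d=grab('scene','f2.png')
E
```

```text
t: 41.95
eef_pos: [0.5672, 0.2829, 0.2026]
ee_rot: [-3.142, -0.0, 3.141]
force: [0.3, -0.4, 0.7]
width: 0.0431
t: 42.65
eef_pos: [0.568, 0.2835, 0.3225]
ee_rot: [3.137, 0.006, -3.141]
force: [0.3, -0.0, -0.2]
width: 0.0436
t: 44.05
eef_pos: [0.5273, -0.0164, 0.3177]
ee_rot: [3.142, 0.0, -3.141]
force: [0.2, 0.4, 0.4]
width: 0.0439
[183. 112.] 1857 [0.7713 0.1672 0.0721] [0.7701 0.1664 0.0627] 0.0669896382108634 [ 59. 141.  81.]
[335. 115.] 1946 [ 0.7755 -0.1798  0.1513] [ 0.7625 -0.2475  0.0291] 0.03313417224807708 [185. 162.  30.]
[159. 259.] 34047 [0.5452 0.1403 0.258 ] [0.3649 0.1113 0.6573] 0.6612612549152397 [78. 69. 62.]
[138. 171.] 261 [0.6228 0.2825 0.0232] [0.6214 0.2819 0.0358] 0.04047958399092888 [ 77. 109. 168.]
[365. 218.] 2350 [ 0.5062 -0.2768  0.1005] [ 0.5044 -0.2785  0.05  ] 0.0539682785087414 [ 65.  91. 115.]
[356. 207.] 187 [ 0.5348 -0.275   0.0258] [ 0.5353 -0.2753  0.0237] 0.028015260572459247 [143. 119.  70.]
[358. 230.] 259 [ 0.4761 -0.275   0.0238] [ 0.477  -0.2751  0.0358] 0.039731885140479574 [179.  68.  72.]
[259. 281.] 163 [ 0.345  -0.0266  0.0259] [ 0.3446 -0.0268  0.0185] 0.022217233041603265 [198. 125.  45.]
[186. 281.] 171 [0.3455 0.1584 0.0264] [0.3463 0.1598 0.0193] 0.023795954827643736 [ 47. 155. 150.]
```

View pics/f1.png

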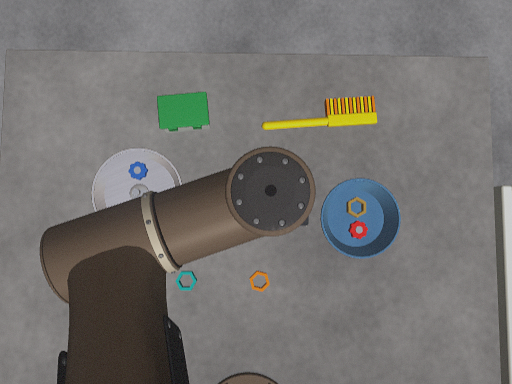

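View pics/f2.png

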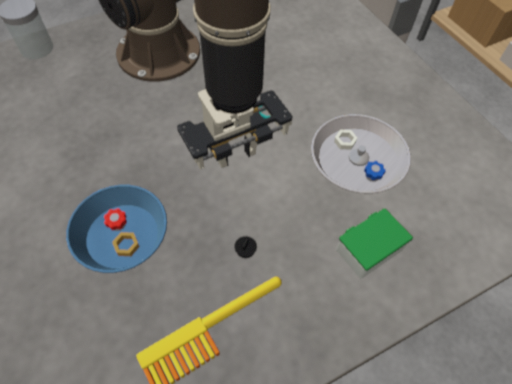

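All five parts are in place: nut (346,138), stopper (359,156) and blue handle (375,170) in the tin, and red handle and brass nut in the bowl. One numeric check from the scene camera.

```bash
python3 - <<'E'
from h import *
np.set_printoptions(precision=4,suppress=True)
d=grab('scene')
print(*[b for b in blobs(d,.014)],sep='\n')
W=world(d)
cv2.imwrite('pics/f3.png',cv2.resize(d['image'][105:200,300:420],None,fx=6,fy=6)[:,:,::-1])
print(arm.get_state()['t'])
E
```

```text
(array([233.,  81.]), np.int32(11509), array([0.446 , 0.0186, 0.1769]), array([ 0.569 , -0.0377,  0.5108]), np.float64(0.5142541214389238), array([64., 61., 57.]))
(array([364., 144.]), np.int32(1905), array([0.5666, 0.2816, 0.1151]), array([0.5736, 0.2786, 0.036 ]), np.float64(0.04042874114168452), array([154., 150., 150.]))
(array([346., 138.]), np.int32(227), array([0.5109, 0.2817, 0.0267]), array([0.5124, 0.2803, 0.0245]), np.float64(0.02823589872793949), array([186., 186., 176.]))
(array([359., 155.]), np.int32(282), array([0.5675, 0.2822, 0.0245]), array([0.5675, 0.2818, 0.0461]), np.float64(0.04966239427581819), array([151., 150., 152.]))
(array([374., 170.]), np.int32(320), array([0.6234, 0.2809, 0.0237]), array([0.6236, 0.2813, 0.0364]), np.float64(0.04018529372133831), array([ 71., 103., 156.]))
(array([111., 220.]), np.int32(3086), array([ 0.5068, -0.2784,  0.1011]), array([ 0.5119, -0.2824,  0.0517]), np.float64(0.055945946309887126), array([ 62.,  88., 109.]))
(array([115., 219.]), np.int32(380), array([ 0.478 , -0.2771,  0.0234]), array([ 0.4784, -0.2769,  0.0377]), np.float64(0.04216961418501432), array([174.,  70.,  70.]))
(array([373., 241.]), np.int32(2943), array([0.7717, 0.1659, 0.0727]), array([0.7732, 0.1659, 0.0648]), np.float64(0.06976088786485782), array([ 63., 137.,  80.]))
(array([125., 243.]), np.int32(315), array([ 0.5359, -0.2774,  0.0268]), array([ 0.5361, -0.2776,  0.0252]), np.float64(0.029247717585605005), array([144., 122.,  78.]))
(array([245., 246.]), np.int32(387), array([ 0.6531, -0.0607,  0.0242]), array([ 0.6539, -0.0616,  0.0375]), np.float64(0.04019188212508925), array([39., 39., 39.]))
(array([194., 339.]), np.int32(3883), array([ 0.7683, -0.1808,  0.1509]), array([ 0.7639, -0.2542,  0.0309]), np.float64(0.03502214390500373), array([194., 164.,  55.]))
44.2
```

View pics/f3.png

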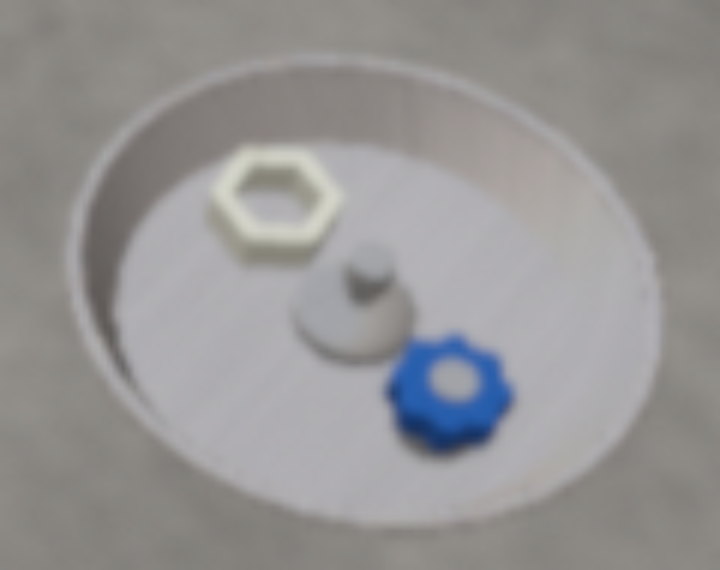

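The nut, stopper and blue handle stand flat and apart on the tin's floor. Heights match parts resting on the floor, and offsets are at most about 57 mm in the tin (limit 75) and 31 mm in the bowl (limit 58). Handing in.

```bash
python3 -c "
from station import arm
print(arm.job_done())"
```

```text
the job is handed in; nothing more can be done
None
```

Both kits are made up and handed in at about 44 s of the 120 s allowed. The white nut, stopper and blue handle stand in a row in the tin. The red handle and brass nut are side by side in the bowl. Each part was lowered until it touched the floor and then released. The stopper's contact reading was faint, about 0.4 N.

**Last checks:**
- **Parts:** The pictures show all five upright, flat and not touching each other. They lie at most about 57 mm from the tin's centre (limit 75) and about 31 mm from the bowl's (limit 58).
- **Heights:** Top heights from the depth images read 0 to 3 mm above nominal. That is within the scatter of the cameras, and the scene camera reads about 2 mm high.
- **Left alone:** The tin, bowl, plug and broom measured within about 3 mm of where they began.
- **One disagreement:** The scene camera's circle fit for the clipped container shifted 11 mm, but its fit radius also changed. The top camera and the lid measurement show it moved less than 2 mm, and the arm never went near it.
- **Not seen from above:** The arm hid part of the tin and the plug from the top camera at the end, so I checked the white nut, the stopper, the tin and the plug with the scene camera only.

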